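# Find the sealed tin that rattles and hold it up

## Task

Each of the three sealed tins holds an orange stone ball, and one of them has lost its foam collar, so its ball rattles. Lift and shake the tins one at a time, tipping them well over, until you find the one that rattles; stand every quiet tin back upright where it was, and leave the other things on the desk alone. Finish while still holding the rattling tin in the gripper, steady over the middle of the purple notebook that lies on the desk in front of the screen, its underside about 15 cm above the desk and the tin tipped about 40 degrees, so that its loose ball lies against the side.

Things in the scene. Friction and masses are not known exactly. Their poses are not given: they have to be found in the camera images.
- tin_a: one of three identical sealed round tins, bare metal side, blue lid with a round window 17 mm across in its middle; 66 mm diameter, 34 mm high, about 0.22 kg in all (0.19 to 0.26); origin: centre of the underside, z up through the lid; it may be gripped round its side from above in any direction
- stone_a_center (a point): centre of the orange stone ball (24 mm diameter, 60 g) in tin_a, seen through the lid window. It starts mid-tin in a shallow dimple, which it leaves when the tin is tipped over about 20 degrees or shaken briskly. In two tins (not always the same) a hidden foam collar keeps it within 4 mm of the middle; in the third it rolls up to 14 mm from the middle and knocks on the side
- tin_a_seat (a point): where the centre of the ball sits in tin_a when it lies in the dimple: on the tin's axis, 16 mm above its underside
- tin_b: one of three identical sealed round tins, bare metal side, blue lid with a round window 17 mm across in its middle; 66 mm diameter, 34 mm high, about 0.22 kg in all (0.19 to 0.26); origin: centre of the underside, z up through the lid; it may be gripped round its side from above in any direction
- stone_b_center (a point): centre of the orange stone ball (24 mm diameter, 60 g) in tin_b, seen through the lid window. It starts mid-tin in a shallow dimple, which it leaves when the tin is tipped over about 20 degrees or shaken briskly. In two tins (not always the same) a hidden foam collar keeps it within 4 mm of the middle; in the third it rolls up to 14 mm from the middle and knocks on the side
- tin_b_seat (a point): where the centre of the ball sits in tin_b when it lies in the dimple: on the tin's axis, 16 mm above its underside
- tin_c: one of three identical sealed round tins, bare metal side, blue lid with a round window 17 mm across in its middle; 66 mm diameter, 34 mm high, about 0.22 kg in all (0.19 to 0.26); origin: centre of the underside, z up through the lid; it may be gripped round its side from above in any direction
- stone_c_center (a point): centre of the orange stone ball (24 mm diameter, 60 g) in tin_c, seen through the lid window. It starts mid-tin in a shallow dimple, which it leaves when the tin is tipped over about 20 degrees or shaken briskly. In two tins (not always the same) a hidden foam collar keeps it within 4 mm of the middle; in the third it rolls up to 14 mm from the middle and knocks on the side
- tin_c_seat (a point): where the centre of the ball sits in tin_c when it lies in the dimple: on the tin's axis, 16 mm above its underside
- notebook: purple notebook lying flat, 210 x 152 x 14 mm (x, y, z), fixed to the desk; the monitor stands close behind its far edge and the arm must not lean on it, so lean the wrist toward the robot there; origin: centre of its underside
- calculator: bystander: black pocket calculator, 118 x 68 x 13 mm, loose; origin: centre of its underside
- petri_dish: bystander: clear round dish with crumbs, 63 mm diameter, 13 mm high, loose; origin: centre of its underside
- rock: bystander: speckled grey rock sample, 48 x 62 x 34 mm, loose; origin: centre of its underside

How it is judged:
By the outcome, as a careful person would: the job done as asked, in the order asked, and still so for the second after the job is handed in, while the arm keeps its last pose, push and grip.
It also fails if it takes over 72 s, if anything falls off the work surface, if the arm or the gripper's body presses on something with over 40 N, if the wrist force passes 120 N, or if a joint passes its speed limit or range.

## Robot

A 7-joint arm with a two-finger parallel gripper is mounted at the origin on a cart in front of the work surface, level with it; the furniture and walls round the work are solid. World frame = base frame: x ahead of the robot, y to its left, z up, the work surface at z = 0. Lengths are in m, angles in rad, forces in N, time in s.
With the tool pointing down it reaches from about 0.425 to 0.925 m from the base axis. Payload 6.8 kg.
Tool frame: the origin (TCP) lies at the very end of the fingers, on their centre line; the grasp point (between the pads) lies 19 mm behind it; z points along the fingers, y is the line along which they close (so a half turn about z gives the same grasp; the last joint's range is limited). The gripper opens to 85 mm and grips with 20 to 120 N. Pads are 22 mm wide; open, the fingers measure 114 mm over their backs; the gripper's body (76 mm by 85 mm) begins 54 mm behind the grasp point. The pads swing forward as they close: fully open they stand 13 mm farther back than shut.
Start: joints at [1.045, 0.477, 0.022, 1.555, -0.011, 1.109, -0.083], TCP at [0.274, -0.617, 0.231] pointing down, gripper open.
Joint ranges: [-2.96, 2.96], [-0.34, 2.1], [-1.41, 1.46], [0.24, 2.44], [-1.37, 4.51], [0.17, 1.92], [-2.96, 2.96]. Speed limits (rad/s): [2.39, 2.39, 3.14, 3.14, 3.14, 3.14, 3.14].

## Interface

Orientations are given as a unit quaternion [w, x, y, z].
In Python, from station import bot gives the robot as it stands.
- The arm moves only by the tool jog_arm, never from a script. Its argument "motion" is a list of rows, each a list of 7 numbers: the turn, a rotation vector about the tool's x, y, z in rad, then the shift along the tool's x, y, z in mm, then the finger opening in mm, from 0 to 85.4. A call has 1 to 10 rows; each row is the pose to reach, as a shift and turn from the pose commanded when the call began, along the tool's axes at that moment; what a row does not reach only later rows make up. A row lasts 1/8 s, in which the tool goes at most 62.5 mm and 10.7 degrees, less where a joint would pass 70% of its speed; a pose out of reach is approached as far as the arm can. A call with a gripper value outside its range is refused whole. The fingers move at their own pace and stop on an object; "grip_force" is the grip in N (left out, the last holds). Time passes only in rows, so rows that repeat a pose let the fingers close. It gives the time, the measured TCP pose, the force, the opening and the grip force at its end, in the units of the state.
- bot.get_obs(): the state, without advancing time (a new reading comes with each control period).
- bot.read_camera(name): name is "scene" or "top" or "wrist"; returns a dict with "pixels" (420x560x3 uint8, red, green, blue), "camera_matrix" (3x3 intrinsics, pixels), "T" (4x4, takes a point from camera to world coordinates); the wrist camera has in their place "tool_from_camera" (4x4, takes a point from camera to tool coordinates, whose origin is the TCP and whose axes are the flange's). Camera axes: x right, y down, z forward; pixel columns grow to the right and rows downward; lengths in m; the calibration is good to about 2 mm. A picture is of the moment at which its call begins: read the wrist's pose just before it. There is no depth.
- bot.hand_in(): hands the job in; it is judged then, once.
Trained networks look in a picture, given as the dict that the camera call returned (one of the last four; its "shot" number tells which), for a name from the list of things; names that differ only in an ending like _2 or _b are one class to them, and where a whole thing is asked for, a point or a joint stands for the part that bears it (a point fixed in the world has none). Each returns a list of dicts, best first, with "score" (0 to 1); they miss things now and then, are a little off and sometimes report something else, mostly with a low value. They report only what shows in the picture. A call takes as long as a camera call.
- bot.spot_in(thing, picture): "xy" ([column, row] in pixels, amid what is visible of it).
- bot.tip_of(thing, picture): "xy" ([column, row] in pixels: a listed point, or the origin of a listed thing).
The state is a dict: "t": time; "q": joint angles; "joint_vel": joint speeds; "joint_torque": joint torques, N m; "eef_pos": TCP position; "tool_rot": TCP orientation; "contact_force": force on the tool from outside, world axes, zero at the start; "torque": the same for the moment, N m; "gripper_width": opening from 0.0 (shut) to 1.0 (fully open); "grasp_force": force on a finger pad.
Only numpy, scipy, OpenCV 4.12 (cv2) and the standard library are available. Lean on these libraries where they do the work, as an engineer would, in place of code of your own. Each camera call takes 0.05 s, during which the arm holds its last target. There are 200 camera calls.

## Working session

There is one attempt and no reset: what is moved stays moved. The work goes in short steps, Python scripts to look and compute and a tool call to move; the robot and the scene stay as the last step left them, time stands still between calls to the robot, and variables do not carry over. Pictures are saved under pics/ and viewed, at most 10 in all, crops included, and the job is handed in when it is done.

Besides the shell and the picture viewer there is one more tool, called after "Emit:" as a command line: name --pt "numbers of a row" for each row, then --argument value for the rest. jog_arm: Moves the arm, as the interface text tells. Its arguments: {"type":"object","properties":{"motion":{"type":"array"},"grip_force":{"type":"number"}},"required":["motion"]}

```bash
mkdir -p pics; cat > h.py <<'E'
import numpy as np, cv2
from station import bot
from scipy.spatial.transform import Rotation as R
def tool():
    o=bot.get_obs(); q=o["tool_rot"]; T=np.eye(4)
    T[:3,:3]=R.from_quat([q[1],q[2],q[3],q[0]]).as_matrix(); T[:3,3]=o["eef_pos"]; return T,o
def shot(name):
    T,o=tool(); p=bot.read_camera(name)
    p["TW"]=np.array(p["T"]) if name!="wrist" else T@np.array(p["tool_from_camera"]); return p
def px2w(p,xy,z):
    d=p["TW"][:3,:3]@(np.linalg.inv(p["camera_matrix"])@[xy[0],xy[1],1]); c=p["TW"][:3,3]
    return c+d*(z-c[2])/d[2]
def w2px(p,X):
    c=p["TW"][:3,:3].T@(np.array(X)-p["TW"][:3,3]); u=np.array(p["camera_matrix"])@c; return u[:2]/u[2]
def save(p,f): cv2.imwrite("pics/"+f,p["pixels"][...,::-1])
def rel(Ttgt,T=None):
    "row (rad, mm) from the current pose to the target"
    if T is None: T=tool()[0]
    M=np.linalg.inv(T)@Ttgt
    return np.r_[R.from_matrix(M[:3,:3]).as_rotvec(),M[:3,3]*1000].round(3)
E
python3 - <<'E'
from h import *
T,o=tool(); print(o); print(T.round(3))
for n in ("top","scene"):
    p=shot(n); save(p,n+"0.png"); print(n,p["TW"].round(3))
    for th,z in (("tin_a",.017),("stone_a_center",.016),("notebook",0.007),("calculator",.007),("petri_dish",.007),("rock",.015)):
        f=bot.tip_of if "center" in th else bot.spot_in
        for d in f(th,p)[:4]: print(n,th,round(d["score"],2),np.round(d["xy"]),px2w(p,d["xy"],z).round(3))
E
```

```text
{'t': 0.0, 'q': array([ 1.04492466,  0.47778775,  0.02232337,  1.55645233, -0.01153336,
        1.10926648, -0.08311158]), 'joint_vel': array([ 4.83561077e-04,  6.31150406e-04, -3.99747652e-04,  6.59534400e-05,
        1.10668215e-03,  1.59844698e-05, -8.43842285e-04]), 'joint_torque': array([ 5.25352916e-04, -5.96457803e+01,  1.60801381e+00, -2.81189185e+01,
        1.22925412e-02,  9.53998620e-03, -3.41737825e-05]), 'eef_pos': array([ 0.27363298, -0.61641151,  0.23033328]), 'tool_rot': array([-8.62820864e-04,  9.78261174e-01,  2.07374726e-01, -2.31451627e-04]), 'contact_force': array([ 0.58060407,  0.12415325, -0.02533066]), 'torque': array([ 0.01235931, -0.04949906,  0.02225929]), 'grasp_force': 0.0, 'gripper_width': 1.002272474938733}
[[ 0.914  0.406 -0.001  0.274]
 [ 0.406 -0.914  0.002 -0.616]
 [-0.    -0.002 -1.     0.23 ]
 [ 0.     0.     0.     1.   ]]
top [[-0.025 -0.997  0.069  0.462]
 [-1.     0.024 -0.02  -0.152]
 [ 0.018 -0.07  -0.997  1.39 ]
 [ 0.     0.     0.     1.   ]]
top tin_a 0.69 [338. 247.] [ 0.44  -0.336  0.017]
top tin_a 0.67 [315. 185.] [ 0.616 -0.274  0.01
[... 359 characters left out ...]
385. 186.] [ 0.611 -0.479  0.007]
top rock 0.71 [392. 226.] [ 0.495 -0.49   0.015]
scene [[-0.897 -0.323  0.301  0.192]
 [-0.441  0.685 -0.581  0.497]
 [-0.018 -0.653 -0.757  0.915]
 [ 0.     0.     0.     1.   ]]
scene tin_a 0.98 [355. 188.] [ 0.434 -0.345  0.017]
scene tin_a 0.84 [274. 184.] [ 0.617 -0.277  0.017]
scene tin_a 0.7 [292. 279.] [ 0.458 -0.045  0.017]
scene stone_a_center 0.3 [275. 186.] [ 0.613 -0.272  0.016]
scene notebook 0.58 [182. 335.] [0.598 0.158 0.007]
scene notebook 0.45 [355. 186.] [ 0.44  -0.362  0.007]
scene calculator 0.66 [230. 244.] [ 0.625 -0.076  0.007]
scene petri_dish 0.57 [318. 140.] [ 0.591 -0.479  0.007]
scene rock 0.73 [358. 148.] [ 0.481 -0.487  0.015]
```

View pics/top0.png

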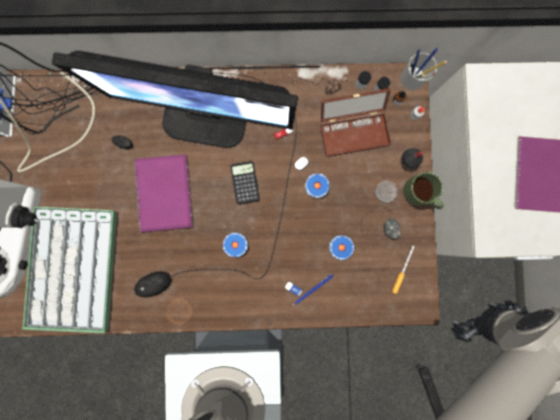

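View pics/scene0.png

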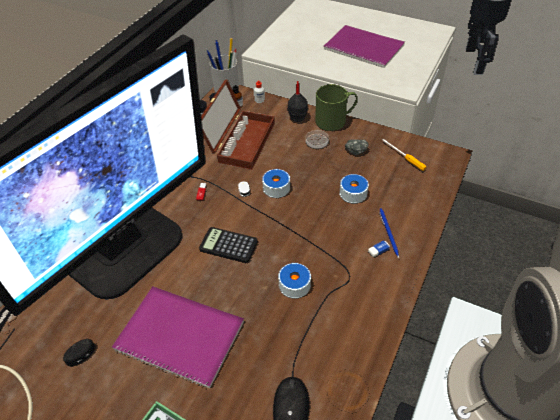

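The top view shows tins at (317,186), (235,245) and (342,248), with the desk notebook at about (164,193) in front of the monitor. The other purple notebook, at (540,174), lies on a side cabinet. The scene view agrees, with tins at (276,183), (354,188) and (294,280) and the notebook at (182,335).

```bash
python3 - <<'E'
from h import *
for n in ("top","scene"):
    p=shot(n); hsv=cv2.cvtColor(p["pixels"],cv2.COLOR_RGB2HSV)
    for nm,lo,hi,z in (("blue",(98,130,80),(118,255,255),.034),("purple",(140,90,50),(165,255,255),.014)):
        m=cv2.inRange(hsv,lo,hi); m=cv2.morphologyEx(m,cv2.MORPH_CLOSE,np.ones((5,5)))
        for c in cv2.findContours(m,0,2)[0]:
            if cv2.contourArea(c)<150: continue
            h=cv2.convexHull(c); M=cv2.moments(h); xy=(M['m10']/M['m00'],M['m01']/M['m00'])
            w=np.array([px2w(p,q[0],z)[:2] for q in h],np.float32)
            (cx,cy),s,a=cv2.minAreaRect(w)
            if max(s)<.4: print(n,nm,np.round(xy),"rect",round(cx,3),round(cy,3),np.round(s,3),round(a))
E
```

```text
top blue [342. 247.] rect 0.441 -0.342 [0.053 0.053] 89
top blue [235. 245.] rect 0.453 -0.044 [0.053 0.056] 89
top blue [317. 185.] rect 0.616 -0.28 [0.053 0.054] 32
top purple [163. 193.] rect 0.606 0.158 [0.208 0.146] 4
top purple [539. 174.] rect 0.635 -0.923 [0.119 0.208] 86
scene blue [294. 276.] rect 0.453 -0.046 [0.06  0.057] 25
scene blue [ 40. 244.] rect 0.981 0.132 [0.132 0.14 ] 40
scene blue [384. 237.] rect 0.334 -0.229 [0.046 0.129] 35
scene blue [354. 183.] rect 0.437 -0.344 [0.06  0.056] 25
scene blue [276. 178.] rect 0.615 -0.282 [0.058 0.058] 62
scene purple [179. 335.] rect 0.604 0.158 [0.209 0.147] 4
scene purple [365.  44.] rect 0.642 -0.965 [0.151 0.214] 84
```

```bash
cat >> h.py <<'E'
def pose(x,y,z,az,tilt=0):
    "tool down, tool y outward at azimuth az (deg), then turned by tilt (rad) about tool x"
    a=np.radians(az); c,s=np.cos(a),np.sin(a); T=np.eye(4)
    T[:3,:3]=np.array([[-s,c,0],[c,s,0],[0,0,-1]]).T.T
    T[:3,0]=[-s,c,0]; T[:3,1]=[c,s,0]; T[:3,2]=[0,0,-1]
    T[:3,:3]=T[:3,:3]@R.from_rotvec([tilt,0,0]).as_matrix(); T[:3,3]=[x,y,z]; return T
E
python3 - <<'E'
from h import *
print(rel(pose(.439,-.343,.12,-38)))
E
```

```text
[   0.       0.      -0.49   262.055 -183.393  111.304]
```

Emit:
jog_arm --pt "0 0 -0.08 44 -31 19 85" --pt "0 0 -0.16 88 -61 38 85" --pt "0 0 -0.25 131 -92 56 85" --pt "0 0 -0.33 175 -122 75 85" --pt "0 0 -0.41 218 -153 93 85" --pt "0 0 -0.49 262 -183 111 85" --pt "0 0 -0.49 262 -183 111 85" --pt "0 0 -0.49 262 -183 111 85" --grip_force 60

```text
t: 1.8
eef_pos: [0.4391, -0.344, 0.1205]
tool_rot: [0.0, 0.899, 0.438, -0.0]
contact_force: [-0.4, -1.0, 0.3]
gripper_width: 0.996
grasp_force: 0.0
```

```bash
cat >> h.py <<'E'
def lids(p,z=.034):
    hsv=cv2.cvtColor(p["pixels"],cv2.COLOR_RGB2HSV); m=cv2.inRange(hsv,(98,130,60),(118,255,255)); m=cv2.morphologyEx(m,cv2.MORPH_CLOSE,np.ones((5,5))); out=[]
    for c in cv2.findContours(m,0,2)[0]:
        if cv2.contourArea(c)<300: continue
        h=cv2.convexHull(c); (cx,cy),s,a=cv2.minAreaRect(np.array([px2w(p,q[0],z)[:2] for q in h],np.float32))
        out.append((round(cx,4),round(cy,4),np.round(s,3)))
    return out
E
python3 - <<'E'
from h import *
p=shot("wrist"); T,o=tool(); save(p,"w1.png"); print(T.round(3),lids(p)); print(rel(pose(.439,-.343,.0,-38)))
for d in bot.tip_of("tin_a",p)+bot.tip_of("stone_a_center",p): print(d, px2w(p,d["xy"],0.016 ).round(3))
E
```

```text
[[ 0.617  0.787  0.     0.439]
 [ 0.787 -0.617 -0.001 -0.345]
 [-0.001  0.001 -1.     0.121]
 [ 0.     0.     0.     1.   ]] [(0.3393, -0.2644, array([0.008, 0.124])), (0.4376, -0.3421, array([0.062, 0.061])), (0.3384, -0.2169, array([0.026, 0.025])), (0.6028, -0.2942, array([0.022, 0.058]))]
[ 1.00000e-03  1.00000e-03 -2.00000e-03  1.72400e+00 -9.20000e-01
  1.20675e+02]
{'xy': [273.2, 203.1], 'score': 0.71} [ 0.441 -0.339  0.016]
{'xy': [402.9, 3.6], 'score': 0.64} [ 0.607 -0.279  0.016]
```

View pics/w1.png

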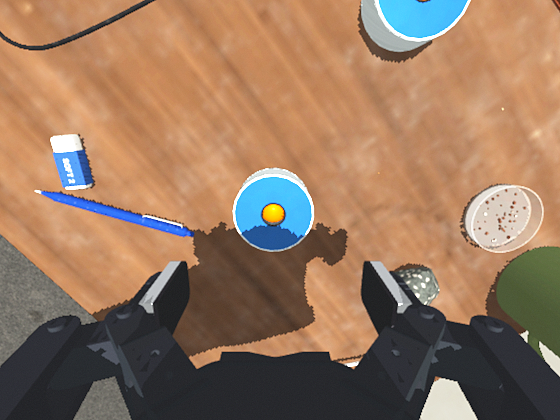

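The wrist view shows the first tin at (273,212), ball centred, with clear desk around it. The jaws close along the image's horizontal.

Emit:
jog_arm --pt "0 0 0 1.5 -1.5 40 85" --pt "0 0 0 1.5 -1.5 80 85" --pt "0 0 0 1.5 -1.5 110 85" --pt "0 0 0 1.5 -1.5 119 85" --pt "0 0 0 1.5 -1.5 120 85" --pt "0 0 0 1.5 -1.5 120 62" --pt "0 0 0 1.5 -1.5 120 58" --pt "0 0 0 1.5 -1.5 120 58" --pt "0 0 0 1.5 -1.5 120 58"

```text
t: 3.08
eef_pos: [0.4397, -0.3421, 0.002]
tool_rot: [0.001, 0.899, 0.438, 0.001]
contact_force: [-0.7, 0.0, 6.4]
gripper_width: 0.738
grasp_force: 66.0
```

```bash
python3 - <<'E'
from h import *
p=shot("wrist"); T,o=tool(); save(p,"w2.png"); print(T.round(4),o["gripper_width"],o["grasp_force"],o["contact_force"])
E
```

```text
[[ 6.159e-01  7.878e-01  1.800e-03  4.396e-01]
 [ 7.878e-01 -6.159e-01 -1.500e-03 -3.421e-01]
 [-1.000e-04  2.400e-03 -1.000e+00  2.000e-03]
 [ 0.000e+00  0.000e+00  0.000e+00  1.000e+00]] 0.7415364637360159 66.0484610684216 [-0.90762113  0.29183114  6.6733067 ]
```

View pics/w2.png

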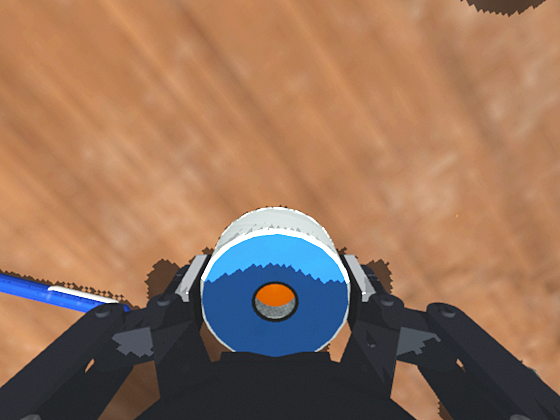

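Tin gripped; its window is visible at (275,302) with the ball central. Next, lift and tip.

Emit:
jog_arm --pt "0 0 0 0 0 -30 58" --pt "0 0 0 0 0 -70 58" --pt "0 0 0 0 0 -110 58" --pt "-0.16 0 0 0 0 -130 58" --pt "-0.32 0 0 0 0 -140 58" --pt "-0.48 0 0 0 0 -140 58" --pt "-0.64 0 0 0 0 -140 58" --pt "-0.8 0 0 0 0 -140 58" --pt "-0.8 0 0 0 0 -140 58" --pt "-0.8 0 0 0 0 -140 58" --grip_force 70

```text
t: 4.38
eef_pos: [0.4153, -0.3619, 0.1344]
tool_rot: [0.275, 0.868, 0.408, 0.075]
contact_force: [-0.4, -0.3, -3.0]
gripper_width: 0.742
grasp_force: 78.5
```

```bash
cat >> h.py <<'E'
def ball(p):
    "orange blob in window: x offset of visible orange vs window, area"
    for n in ("tin_a","tin_a_seat","stone_a_center"):
        for d in bot.tip_of(n,p)[:2]: print(n,round(d["score"],2),np.round(d["xy"]))
    hsv=cv2.cvtColor(p["pixels"],cv2.COLOR_RGB2HSV); m=cv2.inRange(hsv,(5,170,80),(22,255,255)); m[:,:180]=0; m[:,380:]=0; m[:200]=0
    n,l,s,c=cv2.connectedComponentsWithStats(m)
    for i in range(1,n):
        if s[i][4]>60: print("orange",s[i],c[i].round())
E
python3 - <<'E'
from h import *
p=shot("wrist"); T,o=tool(); save(p,"w3.png"); print(T.round(4),o["q"].round(2),o["gripper_width"],o["grasp_force"],o["contact_force"]); ball(p)
E
```

```text
[[ 0.6561  0.6663  0.3543  0.4149]
 [ 0.7488 -0.5162 -0.4158 -0.3613]
 [-0.0942  0.5381 -0.8376  0.1339]
 [ 0.      0.      0.      1.    ]] [ 0.63  0.24 -0.17  2.36  1.58  0.25 -1.72] 0.739788676283109 78.5464515723288 [-0.37783662  0.95604211 -2.77937192]
tin_a 0.91 [275. 267.]
orange [203 332  14  19  83] [208. 339.]
```

View pics/w3.png

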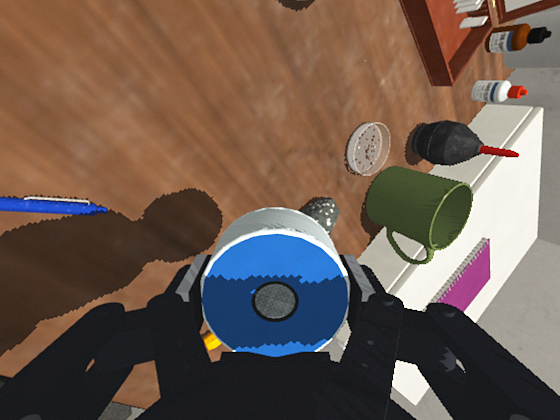

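The picture shows the tin tipped about 33°. The window at (275,302) shows no orange at all, so the ball has left the middle, which a collar would not allow. This looks like the rattling tin; I'll confirm it with another shake. The arm is near its joint limits this close in, so I'll level first.

```bash
python3 - <<'E'
from h import *
T,o=tool(); print(o["q"].round(2)); print(rel(pose(.45,-.335,.15,-38)),rel(pose(.52,-.3,.18,-33)))
E
```

```text
[ 0.63  0.24 -0.16  2.35  1.55  0.25 -1.69]
[ 5.6300e-01  1.0700e-01 -2.7000e-02  4.1083e+01  1.8182e+01 -1.2225e+01] [  0.558   0.132  -0.112 110.354  62.908 -27.26 ]
```

Emit:
jog_arm --pt "0.1 0.02 0 15 8 -4 58" --pt "0.2 0.04 -0.02 35 20 -8 58" --pt "0.3 0.06 -0.04 55 31 -13 58" --pt "0.42 0.1 -0.07 80 45 -20 58" --pt "0.56 0.13 -0.11 110 63 -27 58" --pt "0.56 0.13 -0.11 110 63 -27 58" --pt "0.56 0.13 -0.11 110 63 -27 58"

```text
t: 5.45
eef_pos: [0.5214, -0.3015, 0.1797]
tool_rot: [-0.001, 0.88, 0.476, 0.001]
contact_force: [0.7, -0.1, -3.0]
gripper_width: 0.741
grasp_force: 78.5
```

```bash
python3 - <<'E'
from h import *
p=shot("wrist"); T,o=tool(); print(T.round(3),o["q"].round(2)); ball(p)
for t in ((.605,.158,.2,14.6),): print(rel(pose(*t)))
print(rel(pose(.58,-.2,.2,-19)))
E
```

```text
[[ 0.548  0.837 -0.     0.52 ]
 [ 0.837 -0.548  0.001 -0.301]
 [ 0.001 -0.001 -1.     0.179]
 [ 0.     0.     0.     1.   ]] [ 0.76  0.45 -0.45  1.77  0.23  0.98 -0.35]
tin_a 0.85 [279. 266.]
tin_a 0.8 [341. 121.]
tin_a_seat 0.69 [343. 123.]
stone_a_center 0.82 [338. 124.]
[-2.00000e-03  1.00000e-03 -8.33000e-01  4.30325e+02 -1.78058e+02
 -2.10920e+01]
[-2.00000e-03  1.00000e-03 -2.46000e-01  1.16825e+02 -3.39700e+00
 -2.09360e+01]
```

Level again, the held tin's window still shows no orange, so its ball is resting off-centre. This is the loose one. Now carry it to the notebook.

Emit:
jog_arm --pt "0 0 -0.08 40 -10 -10 58" --pt "0 0 -0.17 85 -30 -20 58" --pt "0 0 -0.26 132 -50 -20 58" --pt "0 0 -0.35 180 -72 -20 58" --pt "0 0 -0.44 228 -93 -20 58" --pt "0 0 -0.53 275 -113 -20 58" --pt "0 0 -0.62 322 -133 -20 58" --pt "0 0 -0.71 368 -152 -20 58" --pt "0 0 -0.79 408 -170 -20 58" --pt "0 0 -0.83 430 -180 -20 58"

```text
t: 6.9
eef_pos: [0.6033, 0.161, 0.1993]
tool_rot: [-0.001, 0.611, 0.792, -0.0]
contact_force: [0.2, -0.4, -2.4]
gripper_width: 0.742
grasp_force: 78.5
```

```bash
python3 - <<'E'
from h import *
T,o=tool(); print(T.round(3),o["q"].round(2),o["gripper_width"])
print(rel(pose(.610,.159,.15,14.6,-.7)))
E
```

```text
[[-0.254  0.967 -0.001  0.603]
 [ 0.967  0.254  0.     0.161]
 [ 0.    -0.001 -1.     0.199]
 [ 0.     0.     0.     1.   ]] [ 0.16  0.53 -0.73  1.68  0.38  1.09 -0.42] 0.7421927550431694
[-7.0100e-01 -1.0000e-03  2.0000e-03 -3.6430e+00  6.0710e+00  4.9337e+01]
```

Emit:
jog_arm --pt "-0.1 0 0 -1 1 8 58" --pt "-0.2 0 0 -1 2 15 58" --pt "-0.3 0 0 -2 3 22 58" --pt "-0.4 0 0 -2 4 29 58" --pt "-0.5 0 0 -3 5 36 58" --pt "-0.6 0 0 -4 6 43 58" --pt "-0.7 0 0 -4 6 49 58" --pt "-0.7 0 0 -4 6 49 58" --pt "-0.7 0 0 -4 6 49 58" --pt "-0.7 0 0 -4 6 49 58"

```text
t: 8.15
eef_pos: [0.6101, 0.1547, 0.1498]
tool_rot: [0.21, 0.576, 0.743, 0.27]
contact_force: [-0.3, 0.3, -3.4]
gripper_width: 0.74
grasp_force: 78.6
```

```bash
python3 - <<'E'
from h import *
p=shot("wrist");q=shot("scene"); T,o=tool(); print(T.round(3),o["q"].round(2),o["joint_vel"].round(3),o["contact_force"]); ball(p)
print(rel(pose(.610,.159,.15,14.6,-.7)))
t=shot("top")
cv2.imwrite("pics/fin.png",np.hstack([p["pixels"][180:400,160:400],q["pixels"][200:420,60:300],cv2.resize(t["pixels"][100:260,80:240],(220,220))])[...,::-1])
E
```

```text
[[-0.249  0.743  0.621  0.61 ]
 [ 0.969  0.191  0.159  0.154]
 [-0.     0.641 -0.767  0.149]
 [ 0.     0.     0.     1.   ]] [ 0.06  0.36 -0.52  2.25  2.03  0.28 -2.08] [-0.028 -0.006  0.045 -0.031 -0.133 -0.007  0.124] [-0.18472705 -1.00237477 -2.0716743 ]
tin_a 0.95 [279. 265.]
[-2.000e-03  4.000e-03 -3.000e-03  4.721e+00 -4.250e-01  1.580e-01]
```

View pics/fin.png

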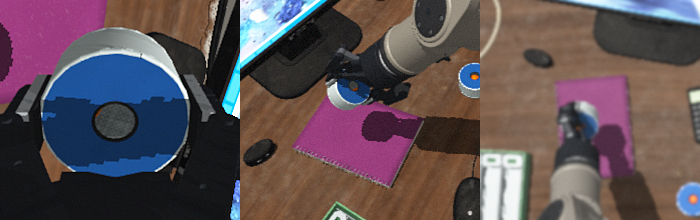

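The held tin is tipped over the notebook. The wrist view shows a grey window, but the scene camera shows some orange at about crop (352,87), so I need to measure where the ball lies.

```bash
python3 - <<'E'
from h import *
T,o=tool(); p=bot.read_camera("scene"); p["TW"]=np.array(p["T"])
ty=T[:3,:3]; tin=T[:3,3]+ty@[0,0,.002]
def pt(x,y,h): return T[:3,3]+ty@np.array([x,y,.002-h])
for n in ("tin_a","stone_a_center"): print(n,[(round(d["score"],2),d["xy"]) for d in bot.tip_of(n,p)])
print("lid c",w2px(p,pt(0,0,.034)),"seat",w2px(p,pt(0,0,.016)))
for k in (4,14): print(k,"ball at low side",w2px(p,pt(0,-k/1000,.016)))
t=T[:3,3]; c=w2px(p,t).astype(int)
im=p["pixels"][c[1]-35:c[1]+35,c[0]-40:c[0]+40]; s=8
big=cv2.resize(im,None,fx=s,fy=s,interpolation=cv2.INTER_CUBIC).copy()
def cir(h,r,y,col):
    a=np.linspace(0,6.28,60); P=np.array([(w2px(p,pt(r*np.cos(b),y+r*np.sin(b),h))-c+[40,35])*s for b in a],int)
    cv2.polylines(big,[P],True,col,1)
cir(.034,.033,0,(0,255,0)); cir(.034,.0085,0,(255,255,0)); cir(.016,.012,-.014,(255,0,0)); cir(.016,.012,-.004,(255,255,255))
cv2.imwrite("pics/zoom.png",big[...,::-1])
E
```

```text
tin_a [(0.64, [294.3, 283.5])]
stone_a_center []
lid c [171.4062986  285.34422441] seat [166.52741264 288.65681984]
4 ball at low side [168.48377788 289.76114893]
14 ball at low side [173.34620374 292.50589118]
```

View pics/zoom.png

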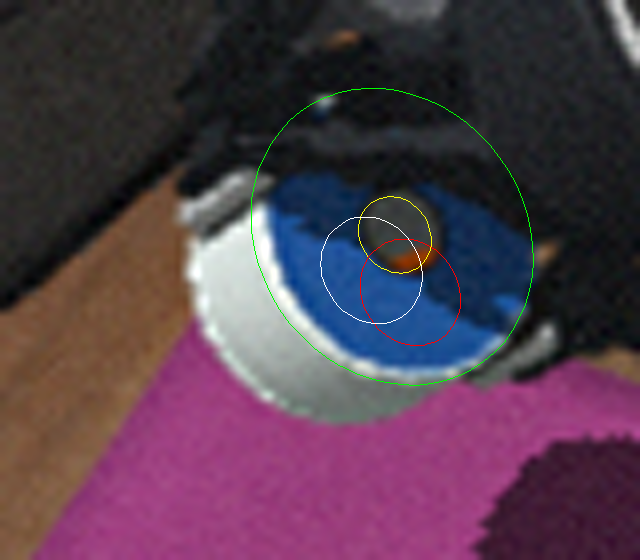

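The orange in the window matches the prediction for a ball 14 mm off (red circle), not 4 mm (white), so the tin does rattle. Last step: a small sideways correction and time to settle.

Emit:
jog_arm --pt "0 0 0 2 0 0 58" --pt "0 0 0 4 0 0 58" --pt "0 0 0 4 0 0 58" --pt "0 0 0 4 0 0 58" --pt "0 0 0 4 0 0 58" --pt "0 0 0 4 0 0 58" --pt "0 0 0 4 0 0 58" --pt "0 0 0 4 0 0 58"

```text
t: 9.6
eef_pos: [0.6102, 0.1593, 0.1502]
tool_rot: [0.21, 0.576, 0.743, 0.27]
contact_force: [-0.6, 0.3, -3.6]
gripper_width: 0.739
grasp_force: 78.7
```

```bash
python3 - <<'E'
from h import *
T,o=tool(); print(T.round(3),o["q"].round(2),abs(o["joint_vel"]).max(),o["contact_force"])
ok=abs(T[1,3]-.158)<.006 and abs(T[2,3]-.15)<.005 and abs(o["joint_vel"]).max()<.03
print(ok, bot.hand_in() if ok else "")
E
```

```text
[[-0.249  0.742  0.623  0.61 ]
 [ 0.969  0.191  0.16   0.159]
 [-0.     0.643 -0.766  0.15 ]
 [ 0.     0.     0.     1.   ]] [ 0.05  0.36 -0.52  2.25  2.02  0.29 -2.07] 0.003299819772514144 [-0.58961456  0.27867538 -3.61339885]
the job is handed in; nothing more can be done
True None
```

The first tin I lifted was the rattler: when tipped, its ball sat about 14 mm off-centre. I handed the job in at about 10 s with the gripper holding it still over the middle of the purple notebook, tipped 40° with its underside about 15 cm up, and did not touch the other two tins or anything else on the desk.

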